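# Fit the keyed shaft into the drive pulley

### The job

Swing the red latch on the green belt-drive case fully aside and open the lid right back, then take the keyed shaft from the wooden stand and push it into the pulley hub, turning it until the key slips into the keyway. Push it on against the ejector spring until its collar sits flush on the hub, and finish (end the program) still holding the shaft and pressing it fully home, because the spring pushes it out if you let go. Leave the wax tin, mug and glue bottle where they stand.

Things in the scene. Friction and masses are not known exactly. Their poses are not given: they have to be found in the camera images.
- case: green painted steel belt-drive case, 150 (x) x 130 (y) x 88 mm high plus the lid, open at the top under its lid, bolted down; origin under its centre on the bench, x axis from the front (handle) side to the hinge side, z up. A motor spindle 55 mm high stands at x = +50 mm inside.
- latch (a joint): red swing latch on the right side (-y side) of the case: 0 = arm lies across the lid and blocks it; grows as it swings anticlockwise seen from above, about its upright pivot, so that the knob goes from over the lid toward the case's front (-x of the case) and ends beside the case; stop at 1.7 rad; clear of the lid from 1.25 rad on; stays where left
- latch_knob (a point): centre of the upright round red knob (14 mm thick) on the latch arm's free end, 55 mm from the pivot; the knob stands up 34 mm from the arm's top face (18 mm below this point) to 16 mm above this point; turns with the latch
- latch_pivot (a point): point on the latch's upright pivot axis, at the arm's top face
- lid (a joint): lid angle: 0 = shut, grows as it opens upward and away from the front; stop at 2.0 rad. Weighs 0.3 kg; falls shut below about 1.5 rad and falls open by itself beyond about 1.6
- lid_handle (a point): middle of the lid's round steel bar handle: 10 mm thick, straight for 80 mm along the case's y axis, 42 mm out in front of the lid's front edge (37 mm free gap behind the bar), 193 mm from the hinge axis; 93 mm above the bench when shut; turns with the lid
- lid_hinge (a point): middle of the lid's hinge axis (along the case's y axis) at the case's far rim, 90 mm above the bench
- hub_mouth (a point): centre of the pulley's steel hub's top face (48 mm across, 85 mm above the bench, 3 mm below the case rim, 90 mm from the hinge axis); z up, x along the keyway, a red mark beyond it. Bore 23 mm across; keyway 9 mm wide, reaching 17 mm from the axis; both over 60 mm deep. The pulley's angle differs each time; 0.5 N m of friction holds it.
- ejector (a joint): sprung pin at the bottom of the bore: 0 = up, grows as pressed; it meets the shaft's end 12 mm before home and pushes up with 4 N there, 8.5 N when the shaft is home
- shaft_head (a point): centre of the dark steel square head of the loose keyed shaft, the part to grip: 24 x 24 mm, from 22 mm below to 22 mm above this point, sides along the point's x and y axes; z up along the shaft; x axis points to the side the key is on. A red stripe on the head's top and another on the collar mark that side.
- shaft_seat (a point): on the shaft's axis at the underside of its collar (46 mm across, 8 mm thick, right under the head), 30 mm below shaft_head; same axes. Home: this meets hub_mouth. Below hangs the round shaft, 20 mm thick, 60 mm long, end tapered over 10 mm to 11 mm; a brass key 6 mm wide, reaching 15 mm from the axis, lies on its +x side from 4 to 32 mm below this point. In all 0.28 kg
- stand: fixed block of pale wood 76 x 76 x 70 mm with a 37 mm upright hole in which the shaft hangs by its collar, the collar's underside on the top face at z = 70 mm; origin under its centre; lift the shaft straight up out of it
- wax_tin: loose round tin 70 mm across, 29 mm high, red lid, a bystander; origin under its centre
- mug: loose white mug 92 mm across, 95 mm high, a bystander; origin under it
- glue_bottle: loose yellow bottle 65 mm across, 198 mm high, a bystander; origin under its centre
Not all that is in view belongs to the job. There is more than one size of the part that bears shaft_head; the job needs the larger.

How it is judged:
By the outcome, as a careful person would: the job done as asked, in the order asked, and still so for the second after the job is handed in, while the arm keeps its last pose, push and grip.
It also fails if it takes over 67 s, if anything falls off the work surface, if the arm or the gripper's body presses on something with over 40 N, if the wrist force passes 120 N, or if a joint passes its speed limit or range.

### The arm

A 6-joint arm with a two-finger parallel gripper is mounted at the origin on a cart in front of the work surface, level with it; the furniture and walls round the work are solid. World frame = base frame: x ahead of the robot, y to its left, z up, the work surface at z = 0. Lengths are in m, angles in rad, forces in N, time in s.
With the tool pointing down it reaches from about 0.275 to 0.75 m from the base axis. Payload 10.2 kg.
Tool frame: the origin (TCP) lies between the finger pads; the fingertips stand 25 mm ahead of it and the grasp point (between the pads) lies 6 mm ahead of it; z points along the fingers, y is the line along which they close (so a half turn about z gives the same grasp; the last joint's range is limited). The gripper opens to 88 mm and grips with 3 to 60 N. Pads are 18 mm wide; open, the fingers measure 123 mm over their backs; the gripper's body (75 mm by 187 mm) begins 45 mm behind the grasp point.
Start: joints at [1.078, 0.313, 1.498, -0, 1.331, -0.223], TCP at [0.14, 0.506, 0.264] pointing down, gripper open.
Joint ranges: [-2.94, 2.94], [-0.97, 2.17], [0.19, 2.56], [-1.23, 4.37], [0.02, 3.11], [-2.88, 2.88]. Speed limits (rad/s): [2.39, 2.39, 3.01, 3.14, 3.14, 3.14].

### API

Orientations are given as a unit quaternion [w, x, y, z].
In Python, from workcell import sensors, optics, workorder gives the robot as it stands.
- The arm moves only by the tool carry_out, never from a script. Its argument "rows" is a list that holds one entry, the list of rows, each a list of 7 numbers: the finger opening in cm, from 0 to 8.81, then the shift along the tool's x, y, z in cm, then the turn, a rotation vector about the tool's x, y, z in rad. A call has 1 to 5 rows; each row is the pose to reach, as a shift and turn from the pose commanded when the call began, along the tool's axes at that moment; what a row does not reach only later rows make up. A row lasts 1/12 s, in which the tool goes at most 41.7 mm and 7.16 degrees, less where a joint would pass 70% of its speed; a pose out of reach is approached as far as the arm can. A call with a gripper value outside its range is refused whole. The fingers move at their own pace and stop on an object; the grip force is fixed at half the most. Time passes only in rows, so rows that repeat a pose let the fingers close. It gives the time, the measured TCP pose, the force, the opening and the grip force at its end, in the units of the state.
- sensors.get_obs(): the state, without advancing time (a new reading comes with each control period).
- optics.snapshot(name): name is "scene" or "top" or "wrist"; returns a dict with "img" (400x640x3 uint8, red, green, blue), "mtx" (3x3 intrinsics, pixels), "dist" ([k1, k2, p1, p2, k3] as OpenCV has them; the pictures are not rectified), "cam_to_world" (4x4, takes a point from camera to world coordinates); the wrist camera has in their place "mount" (4x4, takes a point from camera to tool coordinates, whose origin is the TCP and whose axes are the flange's). Camera axes: x right, y down, z forward; pixel columns grow to the right and rows downward; lengths in m; the calibration is good to about 2 mm. A picture is of the moment at which its call begins: read the wrist's pose just before it. There is no depth.
- workorder.sign_off(): hands the job in; it is judged then, once.
The state is a dict: "time": time; "q": joint angles; "qvel": joint speeds; "joint_torque": joint torques, N m; "position": TCP position; "ee_rot": TCP orientation; "wrist_force": force on the tool from outside, world axes, zero at the start; "wrist_torque": the same for the moment, N m; "opening": finger opening in m; "grip_force": force on a finger pad.
Only numpy, scipy, OpenCV 4.12 (cv2) and the standard library are available. Lean on these libraries where they do the work, as an engineer would, in place of code of your own. Each camera call takes 0.05 s, during which the arm holds its last target. There are 200 camera calls.

## Working session

There is one attempt and no reset: what is moved stays moved. The work goes in short steps, Python scripts to look and compute and a tool call to move; the robot and the scene stay as the last step left them, time stands still between calls to the robot, and variables do not carry over. Pictures are saved under pics/ and viewed, at most 10 in all, crops included, and the job is handed in when it is done.

Besides the shell and the picture viewer there is one more tool, called after "Emit:" as name(argument=value, ...), one argument or row to a line, values as JSON. carry_out: Moves the arm, as the interface text tells. Its arguments: {"type":"object","properties":{"rows":{"type":"array","items":{"type":"array","items":{"type":"array","items":{"type":"number"}}}}},"required":["rows"]}

```bash
ls; mkdir -p pics
cat > h.py <<'E'
import numpy as np,cv2
from scipy.spatial.transform import Rotation as R
from workcell import sensors,optics,workorder
def snap(n,f=None):
    o=sensors.get_obs(); s=optics.snapshot(n)
    if n=='wrist':
        T=np.eye(4);q=o['ee_rot'];T[:3,:3]=R.from_quat([q[1],q[2],q[3],q[0]]).as_matrix();T[:3,3]=o['position']
        s['cam_to_world']=T@np.array(s['mount'])
    if f: cv2.imwrite('pics/'+f,s['img'][:,:,::-1]); np.savez('pics/'+f+'.npz',**{k:np.array(s[k]) for k in('mtx','dist','cam_to_world')})
    return s
def ray(s,uv):
    p=cv2.undistortPoints(np.array([[uv]],float),np.array(s['mtx']),np.array(s['dist']))[0,0]
    T=np.array(s['cam_to_world']); d=T[:3,:3]@np.array([p[0],p[1],1]); return T[:3,3],d
def atz(s,uv,z):
    c,d=ray(s,uv); return c+d*(z-c[2])/d[2]
def tri(vs):
    A=np.zeros((3,3));b=np.zeros(3);L=[]
    for s,uv in vs:
        c,d=ray(s,uv);d=d/np.linalg.norm(d);P=np.eye(3)-np.outer(d,d);A+=P;b+=P@c;L.append((P,c))
    x=np.linalg.solve(A,b); return x,[np.linalg.norm(P@(x-c)) for P,c in L]
def load(f): return dict(np.load('pics/'+f+'.npz'))
def proj(s,X):
    T=np.linalg.inv(np.array(s['cam_to_world'])); return cv2.projectPoints(np.array(X,float).reshape(-1,1,3),cv2.Rodrigues(T[:3,:3])[0],T[:3,3],np.array(s['mtx']),np.array(s['dist']))[0].reshape(-1,2)
E
python3 - <<'E'
from h import *
np.set_printoptions(precision=3,suppress=True)
for n in('scene','top','wrist'):
    s=snap(n,n+'1.png'); print(n,s['cam_to_world'],s['mtx'])
o=sensors.get_obs();print(o)
E
```

```text
pics
scene [[ 0.685 -0.405  0.606 -0.113]
 [-0.728 -0.355  0.586 -0.692]
 [-0.022 -0.842 -0.538  0.672]
 [ 0.     0.     0.     1.   ]] [[370.545   0.    317.677]
 [  0.    370.545 192.515]
 [  0.      0.      1.   ]]
top [[ 0.026 -0.975  0.223  0.2  ]
 [-1.    -0.027 -0.    -0.061]
 [ 0.006 -0.223 -0.975  1.659]
 [ 0.     0.     0.     1.   ]] [[422.153   0.    316.953]
 [  0.    422.153 204.06 ]
 [  0.      0.      1.   ]]
wrist [[ 0.267  0.92   0.288  0.064]
 [ 0.964 -0.255 -0.081  0.528]
 [-0.001  0.299 -0.954  0.383]
 [ 0.     0.     0.     1.   ]] [[310.099   0.    314.809]
 [  0.    310.099 194.528]
 [  0.      0.      1.   ]]
{'time': 0.15, 'q': array([ 1.078,  0.313,  1.498, -0.   ,  1.331, -0.223]), 'qvel': array([ 0.002, -0.001, -0.002, -0.002, -0.   , -0.001]), 'joint_torque': array([  0.001, -40.23 , -25.231,   0.069,   0.034,  -0.   ]), 'position': array([0.14 , 0.506, 0.263]), 'ee_rot': array([-0.   ,  0.134,  0.991, -0.   ]), 'wrist_force': array([ 0.634,  0.004, -0.349]), 'wrist_torque': array([-0.027, -0.008, -0.057]), 'grip_force': 0.0, 'opening': 0.08833344463388224}
```

View pics/scene1.png

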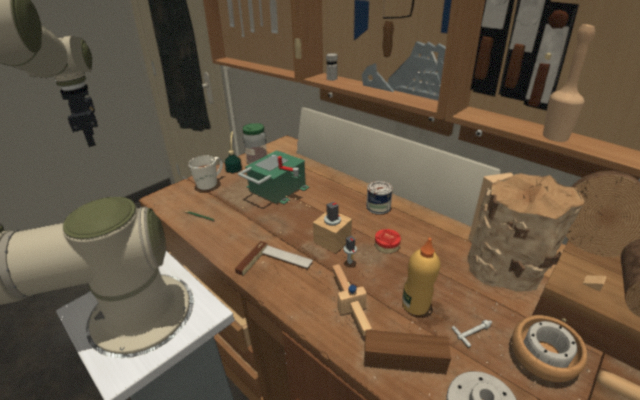

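Run:
```python
import cv2
a=cv2.imread('pics/top1.png')[110:310,180:460]
cv2.imwrite('pics/topc.png',cv2.resize(a,(784,560),interpolation=cv2.INTER_CUBIC))
```

```text
(no output)
```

View pics/topc.png

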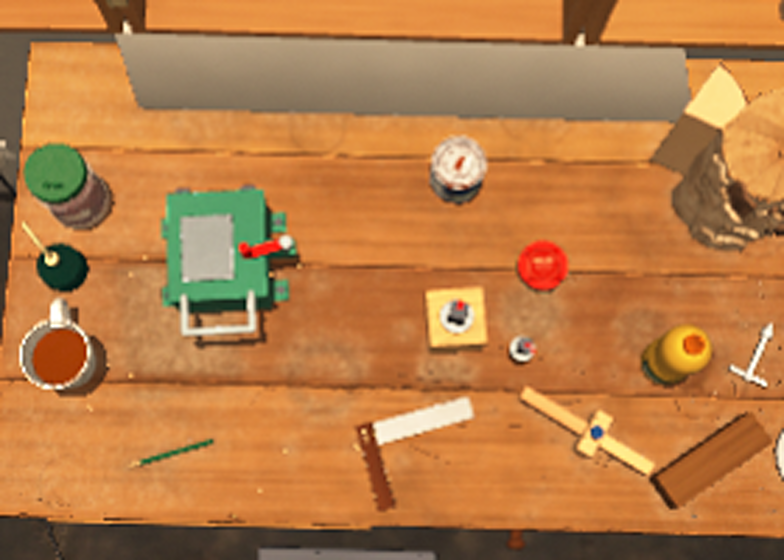

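The scene picture shows the case near (277,178), its knob near (281,161), the stand at (333,225) with the large shaft, and the small one at (350,250). In the top picture the knob is at about (268,199), pivot (282.5,196), bar middle (258.6,228) and shaft head (343,221).

Run:
```python
import cv2,numpy as np
I=cv2.imread('pics/scene1.png');J=cv2.imread('pics/top1.png')
c=lambda im,x,y,w,h:cv2.resize(im[y:y+h,x:x+w],(400,300),interpolation=cv2.INTER_CUBIC)
a=np.vstack([np.hstack([c(I,230,140,80,60),c(I,300,195,80,60)]),np.hstack([c(J,230,170,80,60),c(J,320,200,60,45)])])
cv2.imwrite('pics/comp.png',a)
```

```text
(no output)
```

View pics/comp.png

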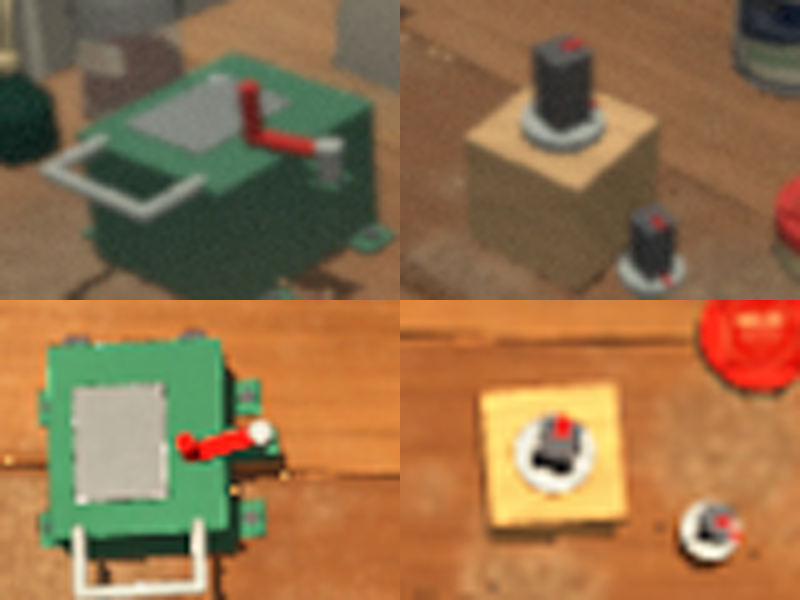

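Run:
```python
from h import *
np.set_printoptions(precision=4,suppress=True)
S=load('scene1.png');T=load('top1.png')
for n,a,b in [('knobtop',(279.6,157.3),(267.4,198.2)),('pivot',(295.6,168.6),(282.2,196.4)),('hL',(239.2,173.7),(246.2,228.3)),('hR',(258.8,182.4),(270.6,227)),
 ('lidFL',(246,166.6),(240,217)),('lidBL',(277,151),(239.6,179)),('lidBR',(304.4,160.4),(274.4,178)),('lidFR',(273.6,178),(275.6,217.6)),('head',(332.6,204.3),(344,220)),('small',(350.6,237.5),(367.5,233))]:
    print(n,*tri([(S,a),(T,b)]))
```

```text
knobtop [0.5636 0.1242 0.1366] [np.float64(0.001810278896099591), np.float64(0.0018102788960994637)]
pivot [0.5801 0.0717 0.1075] [np.float64(0.0007292977833338634), np.float64(0.0007292977833338863)]
hL [0.4558 0.2024 0.0939] [np.float64(0.0017314729049094453), np.float64(0.0017314729049093779)]
hR [0.4629 0.1116 0.0942] [np.float64(0.0019469890823776636), np.float64(0.0019469890823775981)]
lidFL [0.5001 0.2279 0.0919] [np.float64(1.2309285502325888e-05), np.float64(1.2309285502175072e-05)]
lidBL [0.6488 0.2403 0.0897] [np.float64(0.0009125926910829437), np.float64(0.0009125926910830535)]
lidBR [0.6545 0.1063 0.0955] [np.float64(0.0014771365250592623), np.float64(0.001477136525059381)]
lidFR [0.5015 0.092  0.0993] [np.float64(0.0018348119468763748), np.float64(0.0018348119468764275)]
head [ 0.4924 -0.1618  0.1218] [np.float64(0.0013641685568278905), np.float64(0.0013641685568279232)]
small [ 0.4532 -0.2541  0.0838] [np.float64(0.00021412381213473455), np.float64(0.00021412381213476627)]
```

Emit:
carry_out(
  rows=[
    [[4,-4,-2,0.2,0,0,0],[4,-8,-4,0.4,0,0,0],[4,-12,-6,0.6,0,0,0],[4,-16,-8,0.8,0,0,0],[4,-17,-8.5,0.8,0,0,0]],
  ],
)

```text
time: 0.57
position: [0.2831, 0.3763, 0.2553]
ee_rot: [0.0, 0.135, 0.991, -0.0]
wrist_force: [-0.5, 0.4, -0.2]
opening: 0.057
grip_force: 0.0
```

Emit:
carry_out(
  rows=[
    [[4,-4,-2,0.2,0,0,0],[4,-8,-4,0.4,0,0,0],[4,-12,-6,0.6,0,0,0],[4,-16,-8,0.8,0,0,0],[4,-17,-8.5,0.8,0,0,0]],
  ],
)

```text
time: 0.98
position: [0.4246, 0.2487, 0.2473]
ee_rot: [0.0, 0.136, 0.991, -0.0]
wrist_force: [1.0, 0.4, -0.4]
opening: 0.0397
grip_force: 0.0
```

Emit:
carry_out(
  rows=[
    [[4,-4,-2,0.2,0,0,0],[4,-8,-4,0.4,0,0,0],[4,-12,-6,0.6,0,0,0],[4,-16,-8,0.8,0,0,0],[4,-17,-8.5,0.8,0,0,0]],
  ],
)

```text
time: 1.4
position: [0.5657, 0.1211, 0.2388]
ee_rot: [-0.0, 0.136, 0.991, -0.0]
wrist_force: [-0.4, 0.1, 0.2]
opening: 0.04
grip_force: 0.0
```

```bash
cat >> h.py <<'E'
def go(p,phi,do=None):
    "phi = world yaw of tool x, tool pointing down; prints shift (cm) and turn"
    o=sensors.get_obs();q=o['ee_rot'];M=R.from_quat([q[1],q[2],q[3],q[0]])
    c,s=np.cos(phi),np.sin(phi);N=R.from_matrix(np.array([[c,s,0],[s,-c,0],[0,0,-1]]))
    print('shift',(M.inv().apply(np.array(p)-o['position'])*100).round(2),'turn',(M.inv()*N).as_rotvec().round(3))
def st():
    o=sensors.get_obs();q=o['ee_rot'];M=R.from_quat([q[1],q[2],q[3],q[0]]).as_matrix()
    print('t',round(o['time'],2),'p',o['position'].round(4),'phi',round(np.arctan2(M[1,0],M[0,0]),3),'z',M[:,2].round(3),'F',o['wrist_force'].round(1),'T',o['wrist_torque'].round(2),'op',round(o['opening'],4),'g',round(o['grip_force'],1),'q6',o['q'][5].round(2))
E
python3 - <<'E'
from h import *
st(); s=snap('wrist','w2.png')
print(proj(s,[[.5636,.1242,.1366],[.5636,.1242,.103],[.5801,.0717,.1075],[.459,.157,.093]]))
E
```

```text
t 1.4 p [0.5657 0.1211 0.2388] phi 2.869 z [-0.001 -0.001 -1.   ] F [-0.4  0.1  0.2] T [ 0.01 -0.01  0.01] op 0.04 g 0.0 q6 -1.29
[[316.30031439 203.16145586]
 [316.14791124 190.44957098]
 [263.41580876 224.82020699]
 [320.60124168  52.91107212]]
```

View pics/w2.png

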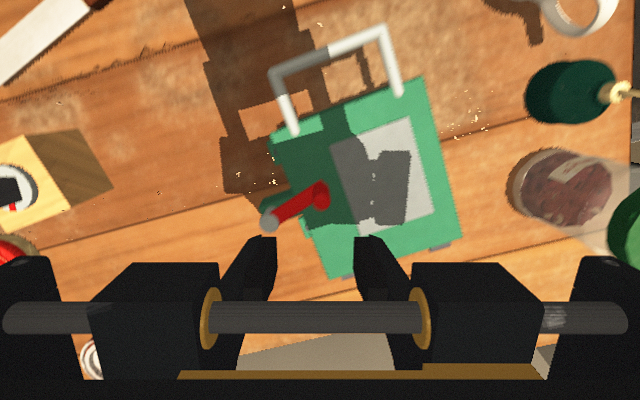

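The wrist view shows the knob around (320,195), pivot cap at (269,219), and bar from (272,73) to (386,28), a few pixels right of the prediction. I'll refine with all views.

Run:
```python
from h import *
np.set_printoptions(precision=4,suppress=True)
S=load('scene1.png');T=load('top1.png');W=load('w2.png')
im=cv2.imread('pics/w2.png').astype(int)
m=(im[:,:,2]>90)&(im[:,:,1]<50)&(im[:,:,0]<60)
n,l,st_,c=cv2.connectedComponentsWithStats(m.astype(np.uint8));print(st_[1:],c[1:])
for y in range(176,228,3): print(y,''.join('#' if m[y,x] else '.' for x in range(260,340)))
for n,a,b,w in [('pivot',(295.6,168.6),(282.2,196.4),(269,218)),('hL',(239.2,173.7),(246.2,228.3),(386,28)),('hR',(258.8,182.4),(270.6,227),(272,73)),
 ('lidFL',(246,166.6),(240,217),(421,78)),('lidBL',(277,151),(239.6,179),(461,236))]:
    print(n,*tri([(S,a),(T,b),(W,w)]),tri([(S,a),(W,w)])[0])
```

```text
[[  85    0    2    2    2]
 [  94    0    3    2    3]
 [  91    2    2    3    3]
 [  88    4    2    2    3]
 [ 632   85    1    1    1]
 [ 272  180   58   43 1063]
 [   9  202    6    8   36]
 [   0  241   26   18  215]
 [   0  251   11   11   19]
 [   0  260    5    5   16]
 [   0  265    1    1    1]
 [  92  339    1    1    1]] [[ 85.5      0.5   ]
 [ 95.       0.3333]
 [ 91.6667   3.    ]
 [ 88.6667   4.3333]
 [632.      85.    ]
 [304.6538 200.9802]
 [ 12.     205.8056]
 [ 11.1209 248.8233]
 [  4.1579 256.7895]
 [  1.625  262.    ]
 [  0.     265.    ]
 [ 92.     339.    ]]
176 ................................................................................
179 ................................................................................
182 ........................................................######..................
185 ....................................................###############.............
188 ...............................................#####################............
191 ...........................................##########################...........

[... 1101 characters left out ...]
1429748506236767), np.float64(0.0044452820630787445)] [0.5793 0.0759 0.1044]
hL [0.4564 0.2057 0.0929] [np.float64(0.000817221584627211), np.float64(0.004114524049072903), np.float64(0.004132416259740507)] [0.4565 0.2094 0.0908]
hR [0.4633 0.1136 0.0926] [np.float64(0.0011332019432455176), np.float64(0.0032315018220722236), np.float64(0.0022221014109249106)] [0.4629 0.1155 0.0922]
lidFL [0.4996 0.2285 0.0922] [np.float64(0.0008584742344233371), np.float64(0.0008180837436120309), np.float64(0.0016452167927978804)] [0.4995 0.2292 0.0918]
lidBL [0.6488 0.2416 0.0891] [np.float64(0.00011031395519147454), np.float64(0.0019503044688324819), np.float64(0.0018917987664414425)] [0.6495 0.2436 0.0878]
```

Emit:
carry_out(
  rows=[
    [[4,0.4,0.5,3,0,0,0],[4,0.4,0.5,7,0,0,0],[4,0.4,0.5,10.3,0,0,0],[4,0.4,0.5,10.5,0,0,0],[0,0.4,0.5,10.5,0,0,0]],
  ],
)

```text
time: 1.87
position: [0.5605, 0.1302, 0.134]
ee_rot: [-0.002, 0.134, 0.991, -0.0]
wrist_force: [-0.0, -0.6, 1.3]
opening: 0.0352
grip_force: 0.0
```

Emit:
carry_out(
  rows=[
    [[0,0,0,0,0,0,0],[0,0,0,0,0,0,0],[0,0,0,0,0,0,0],[0,0,0,0,0,0,0],[0,0,0,0,0,0,0]],
  ],
)

```text
time: 2.28
position: [0.5625, 0.1289, 0.1368]
ee_rot: [0.003, 0.135, 0.991, -0.001]
wrist_force: [3.5, -7.6, 1.6]
opening: 0.0131
grip_force: 30.0
```

Run:
```python
from h import *
st()
```

```text
t 2.28 p [0.5625 0.1289 0.1368] phi 2.872 z [ 0.005 -0.002 -1.   ] F [ 3.5 -7.6  1.6] T [-1.23 -0.42  0.08] op 0.0131 g 30.0 q6 -1.28
```

Run:
```python
import numpy as np
ph=2.871;x=np.array([np.cos(ph),np.sin(ph)]);y=np.array([np.sin(ph),-np.cos(ph)])
t0=1.89
p=lambda d:5.5*np.array([np.cos(t0+d),np.sin(t0+d)])
for base in(0,.85):
  for k in range(1,6):
    d=p(base+.17*k)-p(base);print(base+.17*k,(d@x).round(1),(d@y).round(1))
```

```text
0.17 0.7 -0.6
0.34 1.3 -1.3
0.51 1.8 -2.1
0.68 2.2 -2.9
0.8500000000000001 2.4 -3.9
1.02 0.0 -0.9
1.19 -0.1 -1.9
1.3599999999999999 -0.3 -2.8
1.53 -0.8 -3.6
1.7000000000000002 -1.3 -4.3
```

Emit:
carry_out(
  rows=[
    [[0,0.7,-0.6,0,0,0,0],[0,1.3,-1.3,0,0,0,0],[0,1.8,-2.1,0,0,0,0],[0,2.2,-2.9,0,0,0,0],[0,2.4,-3.9,0,0,0,0]],
  ],
)

```text
time: 2.7
position: [0.527, 0.1008, 0.1367]
ee_rot: [0.001, 0.134, 0.991, 0.002]
wrist_force: [-4.8, 8.7, 6.8]
opening: 0.0127
grip_force: 30.0
```

Emit:
carry_out(
  rows=[
    [[0,0.0,-0.9,0,0,0,0],[0,-0.1,-1.9,0,0,0,0],[0,-0.3,-2.8,0,0,0,0],[0,-0.8,-3.6,0,0,0,0],[0,-1.3,-4.3,0,0,0,0]],
  ],
)

```text
time: 3.12
position: [0.526, 0.0606, 0.1361]
ee_rot: [-0.004, 0.135, 0.991, 0.007]
wrist_force: [-17.2, 68.0, 18.7]
opening: 0.0146
grip_force: 30.1
```

Run:
```python
from h import *
st()
```

```text
t 3.12 p [0.526  0.0606 0.1361] phi 2.87 z [-0.006  0.016 -1.   ] F [-17.2  68.   18.7] T [10.7   2.7   0.32] op 0.0146 g 30.1 q6 -1.42
```

The arm is at the latch's stop (latch angle ≈1.7). I'll ease off, let go and rise.

Emit:
carry_out(
  rows=[
    [[0,0.4,0.8,0,0,0,0],[0,0.4,0.8,0,0,0,0],[4,0.4,0.8,0,0,0,0],[4,0.4,0.8,0,0,0,0],[4,0.4,0.8,0,0,0,0]],
  ],
)

```text
time: 3.53
position: [0.5272, 0.0628, 0.1354]
ee_rot: [0.001, 0.135, 0.991, 0.0]
wrist_force: [-0.1, -0.2, 0.8]
opening: 0.0306
grip_force: 0.0
```

Emit:
carry_out(
  rows=[
    [[5,0,0,0,0,0,0],[5,0,0,-4,0,0,0],[5,0,0,-8,0,0,0],[5,0,0,-8,0,0,0],[5,0,0,-8,0,0,0]],
  ],
)

```text
time: 3.95
position: [0.5276, 0.0627, 0.2166]
ee_rot: [0.002, 0.135, 0.991, 0.0]
wrist_force: [0.9, 0.3, -0.4]
opening: 0.0497
grip_force: 0.0
```

Run:
```python
from h import *
st(); go([.46,.159,.2],1.571+.08)
s=snap('scene','s3.png');W=snap('wrist','w3.png')
a=cv2.resize(cv2.imread('pics/s3.png')[130:210,220:340],(780,520),interpolation=cv2.INTER_CUBIC);cv2.imwrite('pics/s3c.png',a)
```

```text
t 3.95 p [0.5276 0.0627 0.2166] phi 2.872 z [ 0.004 -0.    -1.   ] F [ 0.9  0.3 -0.4] T [ 0.01  0.02 -0.03] op 0.0497 g 0.0 q6 -1.4
shift [9.09 7.48 1.62] turn [0.003 0.003 1.221]
```

View pics/s3c.png

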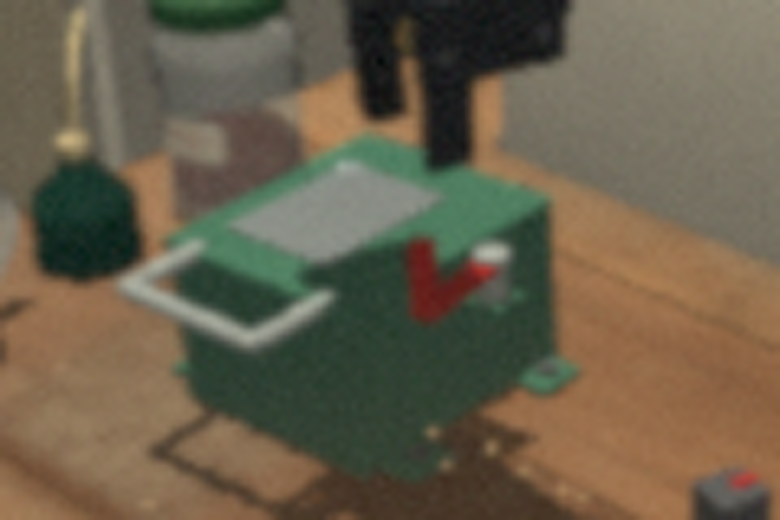

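Emit:
carry_out(
  rows=[
    [[3.4,3,2.5,0,0,0,0.12],[3.4,6,5,0,0,0,0.24],[3.4,9.1,7.5,0,0,0,0.36],[3.4,9.1,7.5,0,0,0,0.48],[3.4,9.1,7.5,0,0,0,0.6]],
  ],
)

```text
time: 4.47
position: [0.4575, 0.1608, 0.2134]
ee_rot: [-0.001, 0.423, 0.906, -0.001]
wrist_force: [0.8, 0.2, 0.6]
opening: 0.0344
grip_force: 0.0
```

Emit:
carry_out(
  rows=[
    [[3.4,0,0,0,0,0,0.12],[3.4,0,0,0,0,0,0.24],[3.4,0,0,0,0,0,0.36],[3.4,0,0,0,0,0,0.48],[3.4,0,0,0,0,0,0.6]],
  ],
)

```text
time: 4.88
position: [0.4586, 0.1593, 0.2132]
ee_rot: [-0.001, 0.673, 0.74, -0.001]
wrist_force: [0.3, 0.6, 0.6]
opening: 0.0342
grip_force: 0.0
```

Run:
```python
from h import *
st(); go([.46,.159,.1],1.571+.08)
W=snap('wrist','w4.png'); print(proj(W,[[.4564,.2057,.093],[.4633,.1136,.093]]))
```

```text
t 4.88 p [0.4586 0.1593 0.2132] phi 1.666 z [-0.003 -0.    -1.   ] F [0.3 0.6 0.6] T [-0.06  0.07 -0.01] op 0.0342 g 0.0 q6 -0.0
shift [-0.04  0.17 11.32] turn [-0.003 -0.     0.015]
[[319.5368412  142.26984837]
 [316.95767447 250.28186153]]
```

View pics/w4.png

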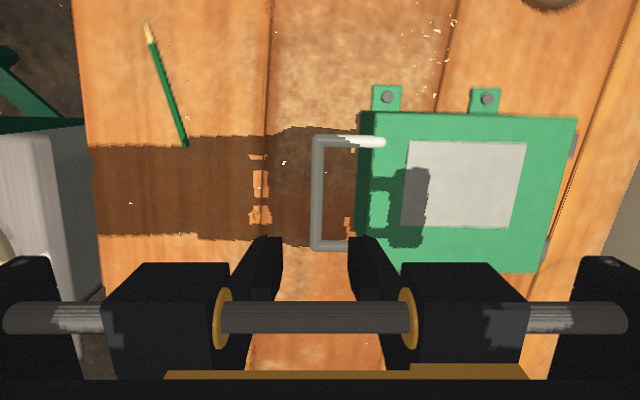

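The bar sits at column 318, rows 135–248, as predicted between the fingers. Descending and gripping.

Emit:
carry_out(
  rows=[
    [[3.4,0,0,4,0,0,0],[3.4,0,0,8,0,0,0],[3.4,0,0,11.3,0,0,0],[3.4,0,0,11.3,0,0,0],[0,0,0,11.3,0,0,0]],
  ],
)

```text
time: 5.35
position: [0.4584, 0.1593, 0.1008]
ee_rot: [-0.001, 0.67, 0.742, -0.001]
wrist_force: [0.6, -0.8, 0.4]
opening: 0.0296
grip_force: 0.0
```

Emit:
carry_out(
  rows=[
    [[0,0,0,0,0,0,0],[0,0,0,0,0,0,0],[0,0,0,0,0,0,0],[0,0,0,0,0,0,0],[0,0,0,0,0,0,0]],
  ],
)

```text
time: 5.77
position: [0.4595, 0.1595, 0.1032]
ee_rot: [0.001, 0.67, 0.742, 0.001]
wrist_force: [-2.9, -0.6, 7.3]
opening: 0.0084
grip_force: 30.0
```

Run:
```python
from h import *
st()
a=0
for base in np.arange(0,1.8,.34):
    print('base',base)
    for k in range(1,6):
        f=lambda t:19.3*np.array([-np.cos(t),np.sin(t)])
        d=f(base+.068*k)-f(base);print([0,0,round(d[0],1),round(-d[1],1)])
```

```text
t 5.77 p [0.4595 0.1595 0.1032] phi 1.672 z [ 0.002  0.    -1.   ] F [-2.9 -0.6  7.3] T [-0.12  0.57 -0.06] op 0.0084 g 30.0 q6 -0.01
base 0.0
[0, 0, np.float64(0.0), np.float64(-1.3)]
[0, 0, np.float64(0.2), np.float64(-2.6)]
[0, 0, np.float64(0.4), np.float64(-3.9)]
[0, 0, np.float64(0.7), np.float64(-5.2)]
[0, 0, np.float64(1.1), np.float64(-6.4)]
base 0.34
[0, 0, np.float64(0.5), np.float64(-1.2)]
[0, 0, np.float64(1.0), np.float64(-2.4)]
[0, 0, np.float64(1.7), np.float64(-3.6)]
[0, 0, np.float64(2.4), np.float64(-4.7)]
[0, 0, np.float64(3.2), np.float64(-5.7)]
base 0.68
[0, 0, np.float64(0.9), np.float64(-1.0)]
[0, 0, np.float64(1.8), np.float64(-1.9)]
[0, 0, np.float64(2.8), np.float64(-2.8)]
[0, 0, np.float64(3.8), np.float64(-3.6)]
[0, 0, np.float64(4.9), np.float64(-4.3)]
base 1.02
[0, 0, np.float64(1.1), np.float64(-0.6)]
[0, 0, np.float64(2.3), np.float64(-1.2)]
[0, 0, np.float64(3.5), np.float64(-1.7)]
[0, 0, np.float64(4.8), np.float64(-2.1)]
[0, 0, np.float64(6.1), np.float64(-2.4)]
base 1.36
[0, 0, np.float64(1.3), np.float64(-0.2)]
[0, 0, np.float64(2.6), np.float64(-0.4)]
[0, 0, np.float64(3.9), np.float64(-0.4)]
[0, 0, np.float64(5.2), np.float64(-0.4)]
[0, 0, np.float64(6.5), np.float64(-0.3)]
base 1.7000000000000002
[0, 0, np.float64(1.3), np.float64(0.2)]
[0, 0, np.float64(2.6), np.float64(0.5)]
[0, 0, np.float64(3.8), np.float64(0.9)]
[0, 0, np.float64(5.1), np.float64(1.4)]
[0, 0, np.float64(6.2), np.float64(1.9)]
```

Emit:
carry_out(
  rows=[
    [[0,0,0,-1.3,0,0,0],[0,0,0.2,-2.6,0,0,0],[0,0,0.4,-3.9,0,0,0],[0,0,0.7,-5.2,0,0,0],[0,0,1.1,-6.4,0,0,0]],
  ],
)

```text
time: 6.18
position: [0.4711, 0.1604, 0.1674]
ee_rot: [0.001, 0.67, 0.742, 0.001]
wrist_force: [8.3, -1.6, -6.3]
opening: 0.0089
grip_force: 30.0
```

Emit:
carry_out(
  rows=[
    [[0,0,0.5,-1.2,0,0,0],[0,0,1.0,-2.4,0,0,0],[0,0,1.7,-3.6,0,0,0],[0,0,2.4,-4.7,0,0,0],[0,0,3.2,-5.7,0,0,0]],
  ],
)

```text
time: 6.6
position: [0.5025, 0.1631, 0.2239]
ee_rot: [0.001, 0.671, 0.742, 0.0]
wrist_force: [2.5, -4.0, -5.0]
opening: 0.0086
grip_force: 30.0
```

Run:
```python
from h import *
st()
```

```text
t 6.6 p [0.5025 0.1631 0.2239] phi 1.672 z [ 0.002 -0.001 -1.   ] F [ 2.5 -4.  -5. ] T [-0.75 -0.29 -0.11] op 0.0086 g 30.0 q6 -0.01
```

Going well; continuing the arc.

Emit:
carry_out(
  rows=[
    [[0,0,0.9,-1.0,0,0,0],[0,0,1.8,-1.9,0,0,0],[0,0,2.8,-2.8,0,0,0],[0,0,3.8,-3.6,0,0,0],[0,0,4.9,-4.3,0,0,0]],
  ],
)

```text
time: 7.02
position: [0.5507, 0.1673, 0.2675]
ee_rot: [0.001, 0.671, 0.742, -0.001]
wrist_force: [-3.0, -7.7, 0.9]
opening: 0.0089
grip_force: 30.0
```

Emit:
carry_out(
  rows=[
    [[0,0,1.1,-0.6,0,0,0],[0,0,2.3,-1.2,0,0,0],[0,0,3.5,-1.7,0,0,0],[0,0,4.8,-2.1,0,0,0],[0,0,6.1,-2.4,0,0,0]],
  ],
)

```text
time: 7.43
position: [0.6119, 0.1732, 0.2919]
ee_rot: [0.002, 0.671, 0.741, -0.0]
wrist_force: [-0.6, -9.0, 1.6]
opening: 0.0088
grip_force: 30.1
```

Run:
```python
from h import *
st();print(sensors.get_obs()['q'])
```

```text
t 7.43 p [0.6119 0.1732 0.2919] phi 1.671 z [ 0.002 -0.003 -1.   ] F [-0.6 -9.   1.6] T [-1.53  0.34 -0.13] op 0.0088 g 30.1 q6 -0.01
[ 0.09306871  0.55195065  1.07246239 -0.00337309  1.51543925 -0.00650583]
```

Emit:
carry_out(
  rows=[
    [[0,-0.1,1.3,-0.2,0,0,0],[0,-0.2,2.6,-0.4,0,0,0],[0,-0.2,3.9,-0.4,0,0,0],[0,-0.2,5.2,-0.4,0,0,0],[0,-0.3,6.5,-0.3,0,0,0]],
  ],
)

```text
time: 7.85
position: [0.6767, 0.1781, 0.2942]
ee_rot: [0.001, 0.671, 0.742, 0.0]
wrist_force: [-1.8, 0.3, -1.7]
opening: 0.0087
grip_force: 30.0
```

Emit:
carry_out(
  rows=[
    [[0,0,1.3,0.2,0,0,0],[0,0,2.6,0.5,0,0,0],[0,0,3.0,0.6,0,0,0],[0,0,3.0,0.6,0,0,0],[0,0,3.0,0.6,0,0,0]],
  ],
)

```text
time: 8.27
position: [0.7062, 0.1807, 0.2876]
ee_rot: [0.001, 0.671, 0.742, 0.0]
wrist_force: [1.4, -6.1, 3.0]
opening: 0.0087
grip_force: 30.0
```

Run:
```python
from h import *
st();print(sensors.get_obs()['q'])
```

```text
t 8.27 p [0.7062 0.1807 0.2876] phi 1.671 z [ 0.002 -0.001 -1.   ] F [ 1.4 -6.1  3. ] T [-0.9  -0.09 -0.08] op 0.0087 g 30.0 q6 -0.01
[ 9.05997279e-02  8.17082773e-01  6.33804566e-01 -1.20085201e-03
  1.68928780e+00 -9.82853602e-03]
```

Emit:
carry_out(
  rows=[
    [[3.5,0,0,0,0,0,0],[3.5,0,0,0,0,0,0],[3.5,0,0,0,0,0,0],[3.5,0,0,-2,0,0,0],[3.5,0,0,-4,0,0,0]],
  ],
)

```text
time: 8.68
position: [0.7055, 0.1819, 0.3263]
ee_rot: [-0.001, 0.67, 0.742, -0.001]
wrist_force: [0.4, -0.1, 0.5]
opening: 0.0348
grip_force: 0.0
```

Emit:
carry_out(
  rows=[
    [[3.5,0,-2,0,0,0,0],[3.5,0,-6,0,0,0,0],[3.5,0,-10,0,0,0,0],[3.5,0,-14,0,0,0,0],[3.5,0,-16,0,0,0,0]],
  ],
)

```text
time: 9.1
position: [0.5431, 0.1657, 0.327]
ee_rot: [-0.0, 0.67, 0.742, -0.0]
wrist_force: [1.2, 0.4, 0.8]
opening: 0.0347
grip_force: 0.0
```

Run:
```python
from h import *
st();snap('scene','s5.png');snap('wrist','w5.png');snap('top','t5.png')
a=cv2.resize(cv2.imread('pics/s5.png')[110:210,220:345],(400,320));b=cv2.resize(cv2.imread('pics/w5.png')[50:290,140:440],(400,320))
c=cv2.resize(cv2.imread('pics/t5.png')[160:240,220:320],(400,280));d=cv2.resize(cv2.imread('pics/t5.png')[205:240,325:375],(400,280))
cv2.imwrite('pics/c5.png',np.vstack([np.hstack([a,b]),np.hstack([c,d])]))
```

```text
t 9.1 p [0.5431 0.1657 0.327 ] phi 1.673 z [-0.001  0.001 -1.   ] F [1.2 0.4 0.8] T [-0.05  0.06 -0.  ] op 0.0347 g 0.0 q6 -0.01
```

View pics/c5.png

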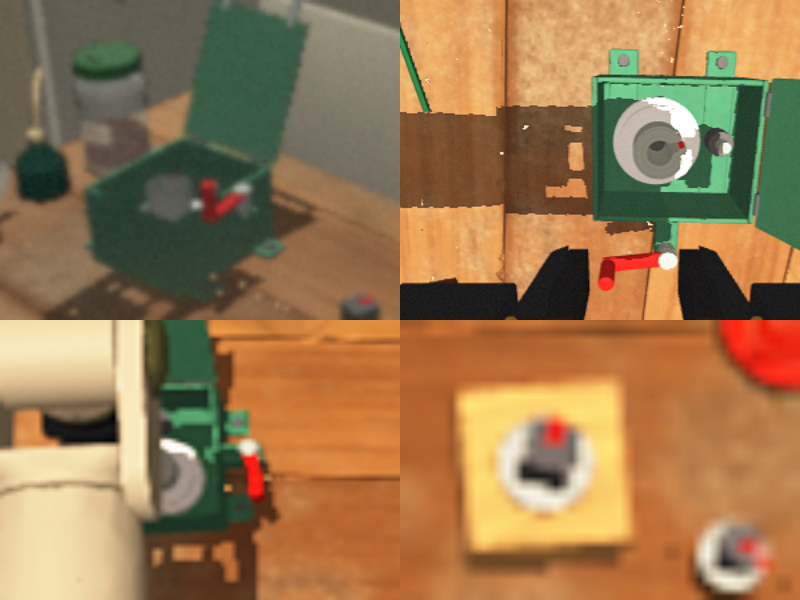

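The lid stands fully open and the latch lies beside the case; the hub's red mark is near wrist pixel (351,159), bore centre near (331,161). I'll look closer at the hub from two heights.

Emit:
carry_out(
  rows=[
    [[3.5,-1,1,4,0,0,0],[3.5,-2,1.5,8,0,0,0],[3.5,-2,1.5,9,0,0,0],[3.5,-2,1.5,9,0,0,0],[3.5,-2,1.5,9,0,0,0]],
  ],
)

```text
time: 9.67
position: [0.5646, 0.1473, 0.2379]
ee_rot: [0.0, 0.67, 0.742, 0.0]
wrist_force: [0.3, 0.7, 0.9]
opening: 0.0348
grip_force: 0.0
```

Run:
```python
from h import *
st();s=snap('wrist','w6.png');print(proj(s,[[.562,.166,.085],[.652,.172,.09]]))
for n in('w5.png','w6.png'):
    s=load(n);im=cv2.imread('pics/'+n).astype(int);u,v=proj(s,[[.562,.166,.085]])[0].astype(int)
    m=(im[:,:,2]>80)&(im[:,:,1]<60)&(im[:,:,0]<70); m2=np.zeros_like(m);m2[v-45:v+45,u-45:u+45]=1
    k,l,t,c=cv2.connectedComponentsWithStats((m&m2).astype(np.uint8)); print(n,t[1:],c[1:]); 
    for a,cc in zip(t[1:],c[1:]): print(a[4],atz(s,cc,.085))
a=cv2.imread('pics/w6.png');u,v=proj(load('w6.png'),[[.562,.166,.085]])[0].astype(int)
a=a[max(v-60,0):v+60,u-80:u+80];print(v-60,u-80);cv2.imwrite('pics/c6.png',cv2.resize(a,None,fx=5,fy=5,interpolation=cv2.INTER_CUBIC))
```

```text
t 9.67 p [0.5646 0.1473 0.2379] phi 1.672 z [ 0.001  0.    -1.   ] F [0.3 0.7 0.9] T [-0.04  0.06 -0.04] op 0.0348 g 0.0 q6 -0.05
[[315.15591076 168.18059971]
 [417.12153216 172.76213839]]
w5.png [[348 156   5   5  17]] [[350.35294118 158.11764706]]
17 [0.57985876 0.1809816  0.085     ]
w6.png [[334 151   6   7  30]] [[336.76666667 153.8       ]]
30 [0.57971256 0.18082732 0.085     ]
108 235
```

View pics/c6.png

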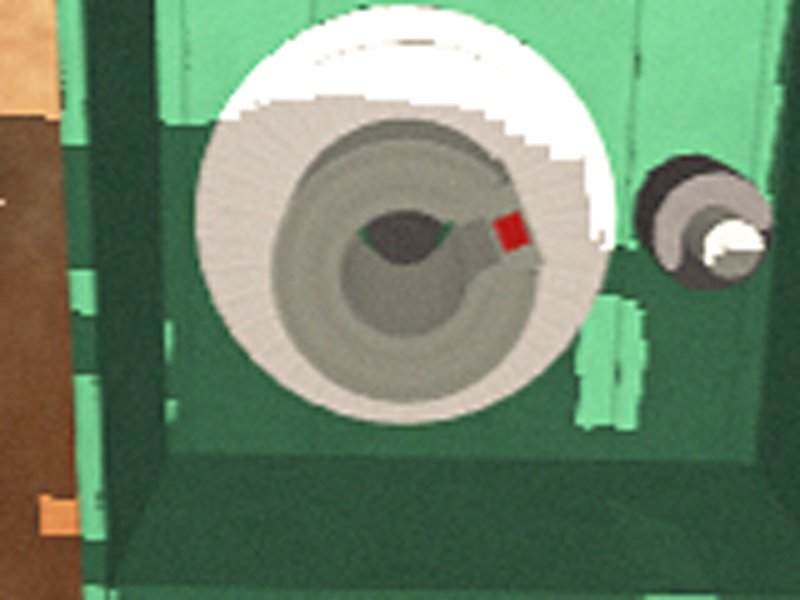

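Run:
```python
from h import *
np.set_printoptions(precision=4,suppress=True)
s=load('w6.png')
h=atz(s,(315.5,161.9),.085);m=atz(s,(336.8,153.8),.085);print(h,m,np.linalg.norm(m-h),'yaw',np.arctan2(*(m-h)[:2][::-1]))
for e in((274,270),(537,270),(405,138),(405,402)): print(np.linalg.norm(atz(s,(235+(e[0]+.5)/5-.5,108+(e[1]+.5)/5-.5),.085)-h))
print('bore',atz(s,(235+403/5-.4,108+273/5-.4),.085))
# w5 estimate of bore/hub by Hough-free: crop px -> full
w=load('w5.png');print(atz(w,(331,161),.085))
go([.49,-.165,.238],1.672)
```

```text
[0.5617 0.1717 0.085 ] [0.5797 0.1808 0.085 ] 0.020185427571471546 yaw 0.46845256577740224
0.023259843790284743
0.023617244454294823
0.02352586756316716
0.024222473631297373
bore [0.5615 0.1714 0.085 ]
[0.5575 0.1752 0.085 ]
shift [-30.33 -10.6    0.05] turn [ 0.003 -0.     0.   ]
```

Emit:
carry_out(
  rows=[
    [[5,-4,-1.3,0,0,0,0],[5,-8,-2.6,0,0,0,0],[5,-12,-3.9,0,0,0,0],[5,-16,-5.3,0,0,0,0],[5,-16,-5.3,0,0,0,0]],
  ],
)

```text
time: 10.13
position: [0.5272, -0.0226, 0.2393]
ee_rot: [0.002, 0.672, 0.74, 0.0]
wrist_force: [-0.4, 0.3, -0.2]
opening: 0.05
grip_force: 0.0
```

Emit:
carry_out(
  rows=[
    [[5,-4,-1.3,0,0,0,0],[5,-8,-2.6,0,0,0,0],[5,-12,-3.9,0,0,0,0],[5,-16,-5.3,0,0,0,0],[5,-16.3,-5.3,0,0,0,0]],
  ],
)

```text
time: 10.55
position: [0.4906, -0.1902, 0.239]
ee_rot: [0.002, 0.672, 0.74, -0.0]
wrist_force: [-0.6, -0.5, -0.1]
opening: 0.05
grip_force: 0.0
```

Run:
```python
from h import *
st();s=snap('wrist','w7.png');uv=proj(s,[[.4924,-.1618,.122]])[0];print(uv)
a=cv2.imread('pics/w7.png');u,v=uv.astype(int);v0=max(v-60,0)
cv2.imwrite('pics/c7.png',cv2.resize(a[v0:v0+120,u-80:u+80],None,fx=5,fy=5,interpolation=cv2.INTER_CUBIC));print(v0,u-80)
```

```text
t 10.55 p [ 0.4906 -0.1902  0.239 ] phi 1.667 z [ 0.003 -0.004 -1.   ] F [-0.6 -0.5 -0.1] T [-0.08  0.09 -0.05] op 0.05 g 0.0 q6 -0.69
[321.64678674 165.93487298]
105 241
```

View pics/c7.png

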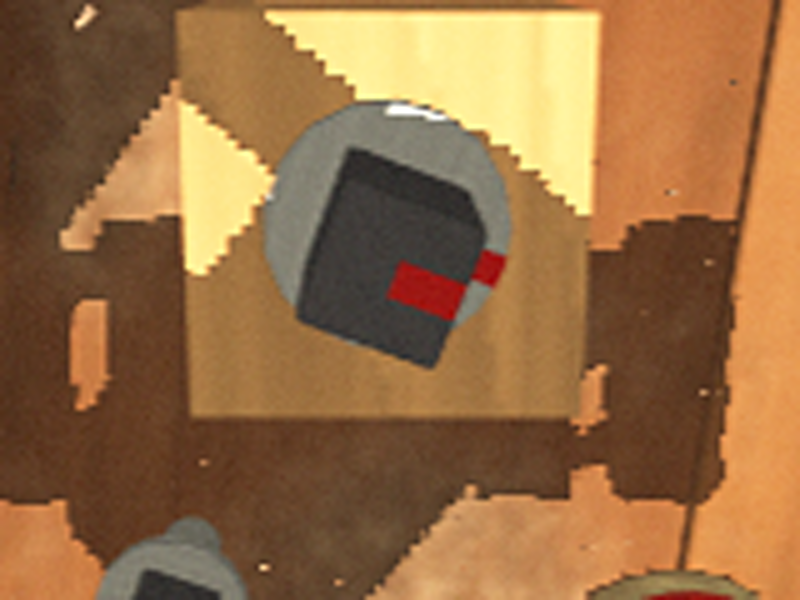

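The head's top face has corners (343,180), (487,234), (433,370), (297,318) in the 5x crop, with the red stripe to the right (key side); the stripe pair confirms it is the large shaft on the stand.

Run:
```python
from h import *
np.set_printoptions(precision=4,suppress=True)
s=load('w7.png');f=lambda x,y:atz(s,(241+(x+.5)/5-.5,105+(y+.5)/5-.5),.122)
c=[f(*p) for p in((343,180),(487,234),(433,370),(297,318))]
C=sum(c)/4;print(C)
for i in range(4):
    d=c[(i+1)%4]-c[i];print(np.linalg.norm(d),np.arctan2(d[1],d[0]))
r=f(428,290)-C;print('stripe',np.arctan2(r[1],r[0]))
for q in((487,234),(433,370)):pass
col=[atz(s,(241+(x+.5)/5-.5,105+(y+.5)/5-.5),.078) for x,y in((263,215),(511,215),(390,100))];print('collar',col)
S=load('scene1.png');print(tri([(S,(332.6,204.3)),(s,(241+390.5/5-.5,105+276/5-.5))]))
```

```text
[ 0.4896 -0.1573  0.122 ]
0.023503674315872174 -0.26196492357074397
0.022949659484018465 -1.8315561350486131
0.022871763130482066 2.8626156942426526
0.02257030261672291 1.3382050930856422
stripe -0.2481846942782058
collar [array([ 0.4671, -0.1569,  0.078 ]), array([ 0.5117, -0.1526,  0.078 ]), array([ 0.4879, -0.1345,  0.078 ])]
(array([ 0.491 , -0.1588,  0.1204]), [np.float64(0.0018894699082987174), np.float64(0.0018894699082987719)])
```

Run:
```python
from h import *
go([.490,-.157,.16],1.313)
```

```text
shift [3.16 0.16 7.88] turn [0.003 0.002 0.355]
```

Emit:
carry_out(
  rows=[
    [[5,2.5,0.1,2,0,0,0.12],[5,3.2,0.2,5,0,0,0.24],[5,3.2,0.2,7.9,0,0,0.355],[5,3.2,0.2,7.9,0,0,0.355],[5,3.2,0.2,7.9,0,0,0.355]],
  ],
)

```text
time: 11.02
position: [0.4905, -0.1521, 0.1587]
ee_rot: [-0.0, 0.789, 0.614, 0.0]
wrist_force: [-0.3, 0.5, 0.7]
opening: 0.0504
grip_force: 0.0
```

Run:
```python
from h import *
st();go([.490,-.157,.109],1.313)
```

```text
t 11.02 p [ 0.4905 -0.1521  0.1587] phi 1.322 z [ 0.  0. -1.] F [-0.3  0.5  0.7] T [-0.1   0.11 -0.03] op 0.0504 g 0.0 q6 -0.28
shift [-0.49  0.07  4.97] turn [ 0.    -0.     0.009]
```

Emit:
carry_out(
  rows=[
    [[5,0,0,0,0,0,0],[5,0,0,0,0,0,0],[5,0,0,0,0,0,0]],
  ],
)

```text
time: 11.27
position: [0.4905, -0.1533, 0.1594]
ee_rot: [0.001, 0.791, 0.612, 0.001]
wrist_force: [-0.4, -0.3, 0.2]
opening: 0.0502
grip_force: 0.0
```

Run:
```python
from h import *
st();go([.490,-.157,.109],1.313)
```

```text
t 11.27 p [ 0.4905 -0.1533  0.1594] phi 1.318 z [ 0.002 -0.001 -1.   ] F [-0.4 -0.3  0.2] T [-0.05  0.11  0.04] op 0.0502 g 0.0 q6 -0.28
shift [-0.36  0.03  5.04] turn [0.003 0.001 0.005]
```

Emit:
carry_out(
  rows=[
    [[5,-0.36,0,2,0,0,0],[5,-0.36,0,4.5,0,0,0],[5,-0.36,0,5,0,0,0],[5,-0.36,0,5,0,0,0],[0,-0.36,0,5,0,0,0]],
  ],
)

```text
time: 11.68
position: [0.4893, -0.1568, 0.1088]
ee_rot: [0.001, 0.791, 0.612, 0.0]
wrist_force: [0.5, 0.1, 0.7]
opening: 0.0453
grip_force: 0.0
```

Emit:
carry_out(
  rows=[
    [[0,0,0,0,0,0,0],[0,0,0,0,0,0,0],[0,0,0,0,0,0,0],[0,0,0,0,0,0,0],[0,0,0,0,0,0,0]],
  ],
)

```text
time: 12.1
position: [0.4895, -0.1568, 0.1087]
ee_rot: [0.001, 0.791, 0.612, 0.0]
wrist_force: [0.5, 0.4, 6.2]
opening: 0.024
grip_force: 30.0
```

Run:
```python
from h import *
st()
```

```text
t 12.1 p [ 0.4895 -0.1568  0.1087] phi 1.317 z [ 0.002 -0.001 -1.   ] F [0.5 0.4 6.2] T [-0.01  0.02 -0.01] op 0.024 g 30.0 q6 -0.28
```

Emit:
carry_out(
  rows=[
    [[0,0,0,-2,0,0,0],[0,0,0,-5,0,0,0],[0,0,0,-8,0,0,0],[0,0,0,-11,0,0,0],[0,0,0,-14.1,0,0,0]],
  ],
)

```text
time: 12.52
position: [0.4883, -0.1562, 0.2497]
ee_rot: [-0.001, 0.791, 0.612, -0.0]
wrist_force: [0.8, -1.3, -3.1]
opening: 0.0238
grip_force: 30.0
```

Run:
```python
from h import *
st();go([.5617,.1717,.25],2.039)
```

```text
t 12.52 p [ 0.4883 -0.1562  0.2497] phi 1.317 z [-0.001  0.001 -1.   ] F [ 0.8 -1.3 -3.1] T [-0.11  0.02 -0.05] op 0.0238 g 30.0 q6 -0.28
shift [ 3.359e+01 -1.130e+00 -1.000e-02] turn [-0.001 -0.001 -0.722]
```

Emit:
carry_out(
  rows=[
    [[0,3,-0.1,0,0,0,0],[0,6.5,-0.2,0,0,0,-0.1],[0,10,-0.3,0,0,0,-0.2],[0,13.5,-0.4,0,0,0,-0.3],[0,16.8,-0.6,0,0,0,-0.36]],
  ],
)

```text
time: 12.93
position: [0.5251, 0.0094, 0.2484]
ee_rot: [-0.001, 0.667, 0.745, -0.0]
wrist_force: [0.3, -0.4, -2.4]
opening: 0.0237
grip_force: 30.0
```

Run:
```python
from h import *
st();go([.5617,.1717,.25],2.039)
```

```text
t 12.93 p [0.5251 0.0094 0.2484] phi 1.682 z [-0.001  0.    -1.   ] F [ 0.3 -0.4 -2.4] T [-0.05  0.08 -0.03] op 0.0237 g 30.0 q6 -0.32
shift [15.73  5.44 -0.16] turn [-0.001 -0.001 -0.357]
```

Emit:
carry_out(
  rows=[
    [[0,4,1.4,0,0,0,-0.1],[0,8,2.8,0,0,0,-0.2],[0,12,4.2,0,0,0,-0.3],[0,15,5.2,0,0,0,-0.36],[0,15.7,5.4,0,0,0,-0.36]],
  ],
)

```text
time: 13.35
position: [0.562, 0.1739, 0.2479]
ee_rot: [-0.001, 0.522, 0.853, 0.0]
wrist_force: [-0.8, 0.1, -2.5]
opening: 0.0236
grip_force: 30.0
```

Emit:
carry_out(
  rows=[
    [[0,0,0,0,0,0,0],[0,0,0,0,0,0,0],[0,0,0,0,0,0,0],[0,0,0,0,0,0,0]],
  ],
)

```text
time: 13.68
position: [0.5624, 0.168, 0.2488]
ee_rot: [-0.0, 0.526, 0.851, -0.0]
wrist_force: [0.1, -0.3, -2.2]
opening: 0.0235
grip_force: 30.0
```

Run:
```python
from h import *
st();go([.5617,.1717,.20],2.039)
snap('wrist','w8.png');snap('scene','s8.png')
```

```text
t 13.68 p [0.5624 0.168  0.2488] phi 2.035 z [-0. -0. -1.] F [ 0.1 -0.3 -2.2] T [-0.05 -0.01  0.02] op 0.0235 g 30.0 q6 -0.37
shift [0.36 0.11 4.88] turn [-0.     0.    -0.004]
```

Emit:
carry_out(
  rows=[
    [[0,0.36,0.11,2,0,0,0],[0,0.36,0.11,4,0,0,0],[0,0.36,0.11,5.8,0,0,0],[0,0.36,0.11,5.8,0,0,0],[0,0.36,0.11,5.8,0,0,0]],
  ],
)

```text
time: 14.2
position: [0.5616, 0.1726, 0.1907]
ee_rot: [-0.0, 0.525, 0.851, -0.0]
wrist_force: [0.3, -0.1, -1.3]
opening: 0.0238
grip_force: 30.0
```

Run:
```python
from h import *
st();go([.5617,.1717,.15],2.039)
```

```text
t 14.2 p [0.5616 0.1726 0.1907] phi 2.036 z [-0.001 -0.    -1.   ] F [ 0.3 -0.1 -1.3] T [-0.04 -0.    0.01] op 0.0238 g 30.0 q6 -0.37
shift [-0.08 -0.03  4.07] turn [-0.001 -0.    -0.003]
```

Emit:
carry_out(
  rows=[
    [[0,0,0,0.7,0,0,0],[0,0,0,1.4,0,0,0],[0,0,0,2.1,0,0,0],[0,0,0,2.8,0,0,0],[0,0,0,2.8,0,0,0]],
  ],
)

```text
time: 14.62
position: [0.5613, 0.1728, 0.1612]
ee_rot: [-0.001, 0.525, 0.851, -0.001]
wrist_force: [0.7, -0.6, -3.8]
opening: 0.0235
grip_force: 30.0
```

Run:
```python
from h import *
st();go([.5617,.1717,.15],2.039)
```

```text
t 14.62 p [0.5613 0.1728 0.1612] phi 2.037 z [-0.002 -0.001 -1.   ] F [ 0.7 -0.6 -3.8] T [-0.39 -0.11 -0.02] op 0.0235 g 30.0 q6 -0.37
shift [-0.12 -0.02  1.12] turn [-0.002 -0.    -0.002]
```

Emit:
carry_out(
  rows=[
    [[0,0,0,0.3,0,0,0],[0,0,0,0.6,0,0,0],[0,0,0,0.9,0,0,0],[0,0,0,1.2,0,0,0],[0,0,0,1.2,0,0,0]],
  ],
)

```text
time: 15.03
position: [0.5617, 0.173, 0.1502]
ee_rot: [-0.0, 0.525, 0.851, -0.0]
wrist_force: [0.6, -1.2, -2.8]
opening: 0.0238
grip_force: 30.0
```

Run:
```python
from h import *
st();print(1000*(sensors.get_obs()['position'][2]-.1237))
```

```text
t 15.03 p [0.5617 0.173  0.1502] phi 2.037 z [-0. -0. -1.] F [ 0.6 -1.2 -2.8] T [-0.39 -0.18  0.02] op 0.0238 g 30.0 q6 -0.37
26.488337136957835
```

The key has slipped into the keyway without resistance. I'll push on.

Emit:
carry_out(
  rows=[
    [[0,0,0,0.4,0,0,0],[0,0,0,0.8,0,0,0],[0,0,0,1.2,0,0,0],[0,0,0,1.6,0,0,0],[0,0,0,1.8,0,0,0]],
  ],
)

```text
time: 15.45
position: [0.5619, 0.173, 0.1326]
ee_rot: [0.0, 0.525, 0.851, 0.0]
wrist_force: [-0.7, -2.8, 4.1]
opening: 0.0237
grip_force: 30.0
```

Emit:
carry_out(
  rows=[
    [[0,0,0,0.3,0,0,0],[0,0,0,0.6,0,0,0],[0,0,0,0.8,0,0,0],[0,0,0,0.8,0,0,0],[0,0,0,0.8,0,0,0]],
  ],
)

```text
time: 15.87
position: [0.5619, 0.173, 0.125]
ee_rot: [0.0, 0.525, 0.851, 0.0]
wrist_force: [-0.5, -3.2, 4.3]
opening: 0.0238
grip_force: 30.0
```

Run:
```python
from h import *
st();print(1000*(sensors.get_obs()['position'][2]-.1237))
```

```text
t 15.87 p [0.5619 0.173  0.125 ] phi 2.037 z [ 0.001 -0.    -1.   ] F [-0.5 -3.2  4.3] T [-0.58  0.05 -0.03] op 0.0238 g 30.0 q6 -0.37
1.2610865143339867
```

Emit:
carry_out(
  rows=[
    [[0,0,0,0.05,0,0,0],[0,0,0,0.1,0,0,0],[0,0,0,0.15,0,0,0],[0,0,0,0.15,0,0,0],[0,0,0,0.15,0,0,0]],
  ],
)

```text
time: 16.28
position: [0.562, 0.173, 0.1238]
ee_rot: [0.0, 0.525, 0.851, 0.0]
wrist_force: [-1.6, -3.5, 6.2]
opening: 0.0238
grip_force: 30.0
```

Emit:
carry_out(
  rows=[
    [[0,0,0,0.03,0,0,0],[0,0,0,0.06,0,0,0],[0,0,0,0.1,0,0,0],[0,0,0,0.1,0,0,0],[0,0,0,0.1,0,0,0]],
  ],
)

```text
time: 16.7
position: [0.562, 0.173, 0.1237]
ee_rot: [0.001, 0.525, 0.851, 0.0]
wrist_force: [-3.8, -4.3, 14.8]
opening: 0.0238
grip_force: 30.0
```

Run:
```python
from h import *
st();print(1000*(sensors.get_obs()['position'][2]-.1237))
```

```text
t 16.7 p [0.562  0.173  0.1237] phi 2.037 z [ 0.001 -0.    -1.   ] F [-3.8 -4.3 14.8] T [-0.8   0.83  0.04] op 0.0238 g 30.0 q6 -0.37
0.0016365608173501967
```

Emit:
carry_out(
  rows=[
    [[0,0,0,0.03,0,0,0],[0,0,0,0.05,0,0,0],[0,0,0,0.05,0,0,0],[0,0,0,0.05,0,0,0],[0,0,0,0.05,0,0,0]],
  ],
)

```text
time: 17.12
position: [0.562, 0.173, 0.1237]
ee_rot: [0.001, 0.525, 0.851, 0.0]
wrist_force: [-6.3, -3.6, 17.4]
opening: 0.0236
grip_force: 30.0
```

Run:
```python
from h import *
st();snap('scene','s9.png');snap('wrist','w9.png')
a=cv2.resize(cv2.imread('pics/s9.png')[110:210,220:345],(400,320));b=cv2.resize(cv2.imread('pics/w9.png')[50:290,140:440],(400,320))
cv2.imwrite('pics/c9.png',np.hstack([a,b]))
```

```text
t 17.12 p [0.562  0.173  0.1237] phi 2.037 z [ 0.002 -0.    -1.   ] F [-6.3 -3.6 17.4] T [-0.85  1.14  0.01] op 0.0236 g 30.0 q6 -0.37
```

View pics/c9.png

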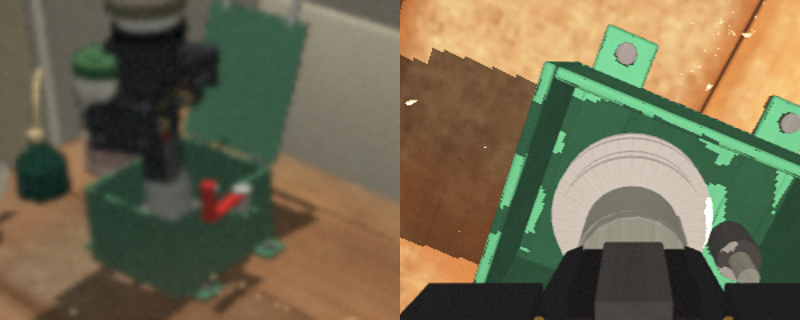

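The picture shows the lid standing open, the latch beside the case, and the collar down on the hub with the head still gripped. Pressing it further raised the force without any more movement, so it is home.

```bash
python3 -c "
from workcell import workorder
print(workorder.sign_off())"
```

```text
the job is handed in; nothing more can be done
None
```

The job is handed in at 17.1 s of the 67 s allowed: latch at its stop, lid open right back, and the keyed shaft pressed home on the hub and still gripped (about 17 N at the wrist, against 8.5 N from the spring).

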